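# Switch the seesaw gate and feed the waiting balls down the other chute

## Robot

A 6-joint arm with a two-finger parallel gripper is mounted at the origin on the work surface. World frame = base frame: x ahead of the robot, y to its left, z up, the work surface at z = 0. Lengths are in m, angles in degrees, forces in N, time in s.
With the tool pointing down it reaches from about 0.25 to 0.725 m from the base axis. Payload 4 kg.
Tool frame: the origin (TCP) lies between the finger pads; the fingertips stand 19 mm ahead of it and the grasp point (between the pads) is the TCP (robot.nose_length is the distance from the TCP to the fingertips, in m); z points along the fingers, x is the direction in which the jaws open and shut, and the axes are right-handed (so a half turn about z gives the same grasp; the last joint's range is limited). The gripper opens to 85 mm and grips with 20 to 120 N. Pads are 22 mm wide; open, the fingers measure 114 mm over their backs; the gripper's body (76 mm by 85 mm) begins 54 mm behind the grasp point. The pads swing forward as they close: fully open they stand 13 mm farther back than shut.
Start: joints at [-67.724, 13.785, 0.286, 76.501, 0, 90], TCP at [0.19, -0.463, 0.25] pointing down, gripper open.
Joint ranges: [-155.79, 155.79], [-60.16, 107.12], [-62.33, 73.08], [-114, 123.19], [-81.49, 82.49], [-180, 180]. Speed limits (degrees/s): [159.86, 159.86, 180, 180, 180, 180].

## Interface

Orientations are given as [roll, pitch, yaw] about the fixed x, y, z axes, in that order (R = Rz(yaw) Ry(pitch) Rx(roll)).
In Python, from plant import robot gives the robot as it stands.
- The arm moves only by the tool servo_tool, never from a script. Its argument "increments" is a list of rows, each a list of 3 entries, a list of its own where there are three numbers: the shift along the world's x, y, z in cm, then the turn, a rotation vector about the world's x, y, z in degrees, then the finger opening in cm, from 0 to 8.54. In form: [[[x, y, z], [rx, ry, rz], hand], ...]. A call has 1 to 12 rows; each row is the pose to reach, as a shift and turn from the pose commanded when the call began; what a row does not reach only later rows make up. A row lasts 1/12 s, in which the tool goes at most 41.7 mm and 7.16 degrees, less where a joint would pass 70% of its speed; a pose out of reach is approached as far as the arm can. A call with a gripper value outside its range is refused whole. The fingers move at their own pace and stop on an object; "grip_force" is the grip in N (left out, the last holds). Time passes only in rows, so rows that repeat a pose let the fingers close. It gives the time, the measured TCP pose, the force and the opening at its end, in the units of the state.
- robot.state(): the state, without advancing time (a new reading comes with each control period).
- robot.camera(name): name is "scene" or "side" or "wrist"; returns the picture (400x640x3 uint8, blue, green, red); there is no depth.
- robot.calibration(name): a dict with "vfov" (degrees; the focal length in pixels is half the picture's height over the tangent of half this angle, whatever the lens; pixels are square), "cx", "cy" (the principal point, pixels), "world_from_camera" (4x4, takes a point from camera to world coordinates). Camera axes: x right, y down, z forward; pixel columns grow to the right and rows downward; lengths in m; the calibration is good to about 2 mm. A picture is of the moment at which its call begins: read the wrist's pose just before it. calibration takes no time and is no camera call; for the wrist camera it gives the pose at the moment of the call.
- robot.hand_in(): hands the job in, once; it reports no verdict.
The state is a dict: "time_s": time; "joint_positions": joint angles; "dq": joint speeds; "joint_torque": joint torques, N m; "ee_pos": TCP position; "orientation": TCP orientation; "wrist_force": force on the tool from outside, world axes, zero at the start; "ft_torque": the same for the moment, N m; "finger_gap": finger opening in m.
Only numpy, scipy, OpenCV 4.12 (cv2) and the standard library are available. Lean on these libraries where they do the work, as an engineer would, in place of code of your own. Each camera call takes 0.05 s, during which the arm holds its last target.

## Task

The seesaw gate of the little ball sorter leans towards one of its two chutes. Press down the raised end of the gate with a fingertip so that it rocks over and leans fully the other way, then press the black release key down long enough for all three waiting brass balls to run through the gate into the bin on that newly chosen side. Do not touch or lift the balls, do not let any into the bin the gate leaned to at first, and leave the other things on the bench where they are.

Things in the scene. Friction and masses are not known exactly. Their poses are not given: they have to be found in the camera images.
- sorter: Fixed aluminium ball sorter, base plate 230 x 520 mm. Origin on the table below the gate's pivot (pivot along x, 115 mm up); x points from gate to infeed channel, away from the robot, y to the left bin, z up; turned by up to 0.35 rad. Gate trough 64 (x) x 190 mm (y). Channel: x 26 to 150 mm, y 0, walls up to 194 mm high. Chutes at y 88 to 148 mm either side, 130 mm high stop plates at y 255 mm.
- gate (a joint): Seesaw angle, rad: +0.18 leans fully to the right chute (left end up), -0.18 fully left (right end up). Top-heavy (steel disc, 36 mm across, in the middle of the robot's side, up to 200 mm high): it rests at the stop on either side; 0.5 N down on the raised tab rocks it, and pressed past level it drops over by itself.
- tab_left (a point): Centre of the top of the flat press tab (42 x 42 mm, 5 mm thick) at the left end of the gate, jutting out of the gate's side towards the robot. 75 mm left of and 51 mm above the pivot when the gate is level. Raised, it is about 179 mm above the table; lowered, about 152 mm. Free space around and below it.
- tab_right (a point): Centre of the top of the same kind of tab at the right end of the gate, 75 mm right of the pivot; same heights.
- key_top (a point): Centre of the top of the black square release key (40 x 40 mm, 8 mm thick), 192 mm above the table when up, at x = 75, y = 68 mm in the sorter's frame (left of the infeed channel). Press it straight down.
- key (a joint): Travel of the release key, m: 0 up, 0.014 fully down. A spring pushes it up (about 1.7 N to start, 4.1 N fully down). It carries the blade that stops the balls; from about 0.012 on, the blade is below the channel floor and the balls roll; all three are through in 2 to 3 s. Let go, it springs up.
- bin_left_in (a point): Centre of the inner floor of the left yellow bin (110 x 106 x 60 mm, 4 mm walls), 10 mm above the table, at y = +198 mm in the sorter's frame. Axes as the sorter's.
- bin_right_in (a point): The same for the right yellow bin, at y = -198 mm in the sorter's frame.
- ball0_center (a point): Centre of the first of three brass balls, 20 mm across, waiting in a row in the infeed channel, nearest the gate, about 175 mm above the table.
- ball1_center (a point): Centre of the second ball.
- ball2_center (a point): Centre of the third ball.
- ball0: The first ball itself (its origin is a point on its surface; use the centre point).
- ball1: The second ball itself.
- ball2: The third ball itself.
- loupe: Bystander: black eye loupe, 52 mm across and 42 mm high, standing on the mat between robot and sorter; origin under its centre.
- pin: Bystander: turned brass pin, 18 mm across and 45 mm high, standing upright between robot and sorter; origin under its centre.
- caliper: Bystander: slide caliper, 200 mm long and 13 mm high, lying to the right of the sorter; origin under its middle.
- gauge_block: Bystander: steel plate 80 x 120 x 12 mm with upright gauge pins, 67 mm high in all, to the left of the sorter; origin under its centre.

How it is judged:
By the outcome, as a careful person would: the job done as asked, in the order asked, and still so for the second after the job is handed in, with the robot touching nothing.
It also fails if it takes over 38 s, if anything falls off the work surface, if the arm or the gripper's body presses on something with over 40 N, if the wrist force passes 120 N, or if a joint passes its speed limit or range.

## Working session

There is one attempt and no reset: what is moved stays moved. The work goes in short steps, Python scripts to look and compute and a tool call to move; the robot and the scene stay as the last step left them, time stands still between calls to the robot, and variables do not carry over. Pictures are saved under pics/ and viewed, and the job is handed in when it is done.

Besides the shell and the picture viewer there is one more tool, called as a command line: name --argument value ..., lists and objects as JSON in quotes. servo_tool: Moves the arm, as the interface text tells. Its arguments: {"type":"object","properties":{"increments":{"type":"array","items":{"type":"array"}},"grip_force":{"type":"number"}},"required":["increments"]}

```bash
mkdir -p pics; ls; python3 - <<'E'
from plant import robot
import cv2, json
for n in ("scene","side","wrist"):
    c=robot.calibration(n); print(n,c)
    cv2.imwrite(f"pics/{n}0.png",robot.camera(n))
print(robot.state())
E
```

```text
pics
scene {'vfov': 52.35246007423639, 'cx': 322.9052694363784, 'cy': 202.00120192654805, 'world_from_camera': array([[-0.17628196,  0.76656823, -0.61749317,  1.25102504],
       [ 0.98425909,  0.12924199, -0.12054273,  0.12002461],
       [-0.01259818, -0.62902278, -0.77728478,  1.02460224],
       [ 0.        ,  0.        ,  0.        ,  1.        ]])}
side {'vfov': 53.23751127483611, 'cx': 320.60826433752817, 'cy': 202.0022223416442, 'world_from_camera': array([[-0.71660533, -0.49507036,  0.49130656,  0.02011927],
       [-0.69731843,  0.52363829, -0.48943841,  0.47520499],
       [-0.01496047, -0.69333129, -0.72046367,  0.84543159],
       [ 0.        ,  0.        ,  0.        ,  1.        ]])}
wrist {'vfov': 59.54936286468086, 'cx': 320.3133072678191, 'cy': 199.45410628345738, 'world_from_camera': array([[ 0.37866184, -0.87623882, -0.29802809,  0.26641654],
       [-0.92552772, -0.35977627, -0.11815027, -0.4312671 ],
       [-0.00369558,  0.32057225, -0.94721686,  0.37251929],
       [ 0.        ,  0.        ,  0.        ,  1.        ]])}
{'time_s': 0.15, 'joint_positions': array([-6.77237641e+01,  1.38224440e+01,  2.31729845e-01,  7.65019406e+01,
       -3.23211268e-03,  8.99996233e+01]), 'dq': array([ 0.02365249, -0.25195985,  0.25369127, -0.03468505, -0.06598917,
        0.05523976]), 'joint_torque': array([ 5.25564756e-04, -3.72635436e+01,  2.52638000e+01,  1.23609873e-02,
        4.48192498e-05, -6.14588785e-06]), 'ee_pos': array([ 0.18935164, -0.46227532,  0.24961794]), 'orientation': array([ 1.79996768e+02,  9.26547178e-02, -6.77233874e+01]), 'wrist_force': array([0.18814539, 0.8652872 , 0.05807443]), 'ft_torque': array([-0.00391827, -0.03287379, -0.01725653]), 'finger_gap': 0.08576686830331982}
```

View pics/scene0.png

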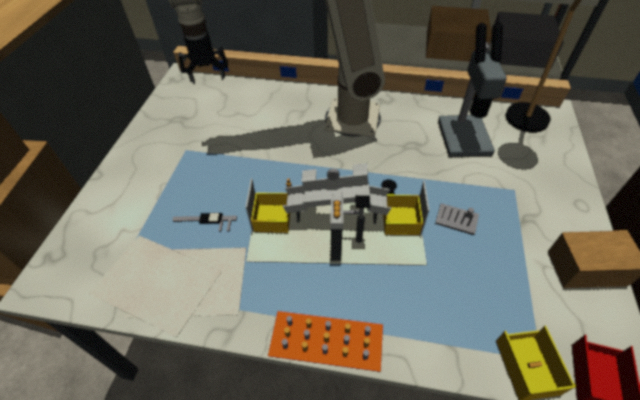

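View pics/side0.png

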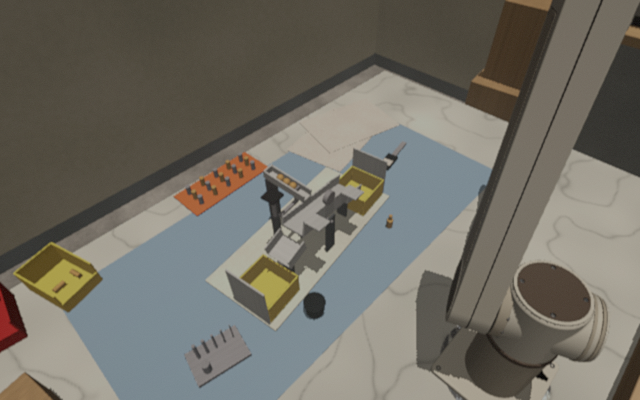

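View pics/wrist0.png

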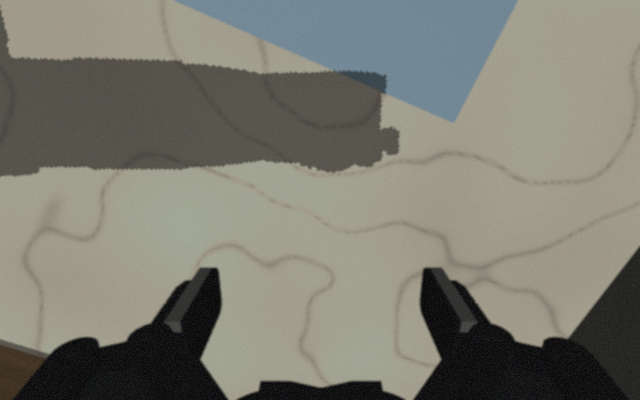

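Overviews: in the scene picture the sorter is at about (337,215), and in the side picture at about (310,220). The wrist view shows only bare table. I'll enlarge the sorter in both.

```bash
python3 - <<'E'
import cv2
a=cv2.imread("pics/scene0.png")[160:280,235:440]; cv2.imwrite("pics/scene0z.png",cv2.resize(a,None,fx=3.9,fy=3.9,interpolation=cv2.INTER_CUBIC))
a=cv2.imread("pics/side0.png")[140:330,200:400]; cv2.imwrite("pics/side0z.png",cv2.resize(a,None,fx=3,fy=3,interpolation=cv2.INTER_CUBIC))
E
```

```text
(no output)
```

View pics/scene0z.png

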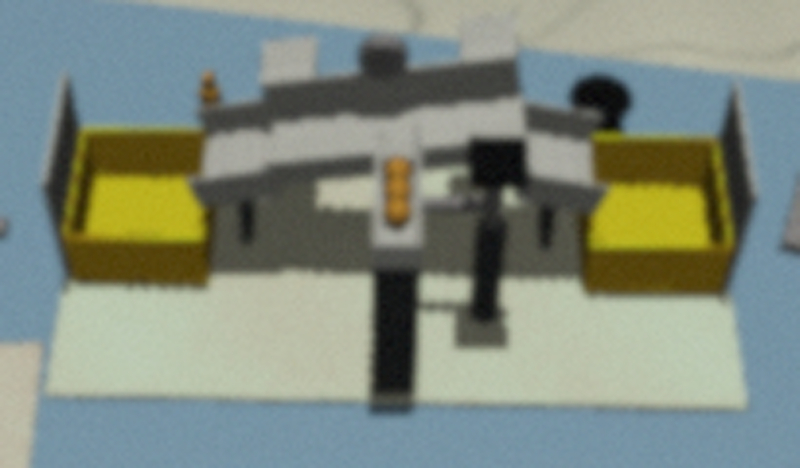

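View pics/side0z.png

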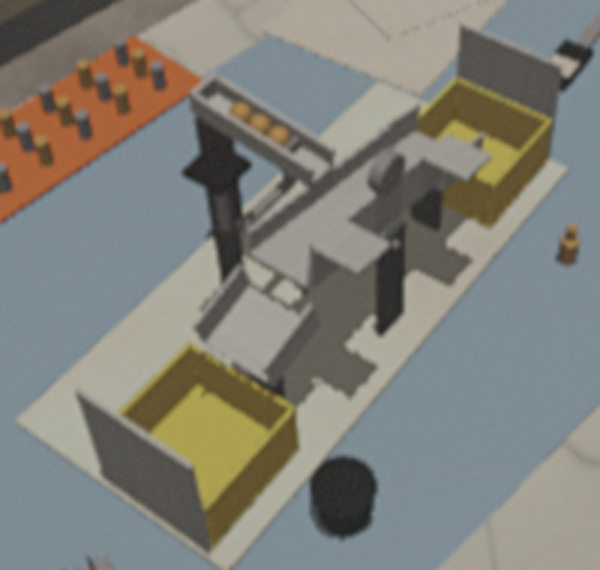

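The scene zoom shows the press tabs at about (490,38) for the left (+y) and (289,58) for the right, with the key at (497,162) and the balls at (397,190). In the side zoom the left tab is at about (350,245), the right at (455,155), the key at (218,165) and the balls at (260,122). Next I'll triangulate these.

```bash
cat > h.py <<'E'
import numpy as np
from plant import robot
def ray(cal,u,v):
    f=200/np.tan(np.radians(cal["vfov"]/2)); T=cal["world_from_camera"]
    d=T[:3,:3]@np.array([(u-cal["cx"])/f,(v-cal["cy"])/f,1]); return T[:3,3],d/np.linalg.norm(d)
def onz(cal,u,v,z):
    o,d=ray(cal,u,v); return o+d*(z-o[2])/d[2]
def proj(cal,p):
    f=200/np.tan(np.radians(cal["vfov"]/2)); T=cal["world_from_camera"]
    q=T[:3,:3].T@(np.asarray(p)-T[:3,3]); return np.array([cal["cx"]+f*q[0]/q[2],cal["cy"]+f*q[1]/q[2]])
def tri(rs):
    A=0;b=0
    for o,d in rs:
        P=np.eye(3)-np.outer(d,d);A=A+P;b=b+P@o
    x=np.linalg.solve(A,b); return x,[np.linalg.norm((np.eye(3)-np.outer(d,d))@(x-o)) for o,d in rs]
def uz(u,v,f,ox,oy): return (u+.5)/f-.5+ox,(v+.5)/f-.5+oy
E
python3 - <<'E'
from h import *
import cv2
S=robot.calibration("scene");D=robot.calibration("side")
np.set_printoptions(precision=4,suppress=True)
for n,s,d in [("tabL",(490,38),(350,246)),("tabR",(289,58),(457,155)),("key",(497,160),(218,165)),("balls",(397,190),(260,122))]:
    print(n,*tri([ray(S,*uz(*s,3.9,235,160)),ray(D,*uz(*d,3,200,140))]))
for n,(h) in {"tabLup":(490,38,.179),"tabRdn":(289,58,.152),"key":(497,160,.192),"balls":(397,190,.175)}.items():
    print(n,onz(S,*uz(h[0],h[1],3.9,235,160),h[2]))
for n,(h) in {"tabLup":(350,246,.179),"tabRdn":(457,155,.152),"key":(218,165,.192),"balls":(260,122,.175)}.items():
    print(n,onz(D,*uz(h[0],h[1],3,200,140),h[2]))
# yellow bins + plate
for nm in("scene","side"):
    im=cv2.imread(f"pics/{nm}0.png"); hsv=cv2.cvtColor(im,cv2.COLOR_BGR2HSV)
    m=cv2.inRange(hsv,(22,140,120),(34,255,255))
    k,l,st,ce=cv2.connectedComponentsWithStats(m)
    for i in range(1,k):
        if st[i,4]>60: print(nm,st[i],ce[i],onz(robot.calibration(nm),*ce[i],.01))
E
```

```text
tabL [0.4408 0.072  0.1768] [np.float64(0.000957681501089688), np.float64(0.0009576815010895864)]
tabR [ 0.4623 -0.0749  0.1517] [np.float64(0.0005749638807568628), np.float64(0.0005749638807567672)]
key [0.5655 0.091  0.1897] [np.float64(0.0009177769938287457), np.float64(0.0009177769938287053)]
balls [0.5905 0.0261 0.1749] [np.float64(0.0013780919965775593), np.float64(0.0013780919965775908)]
tabLup [0.4436 0.073  0.179 ]
tabRdn [ 0.463  -0.0743  0.152 ]
key [0.5679 0.0919 0.192 ]
balls [0.5914 0.0274 0.175 ]
tabLup [0.4393 0.0723 0.179 ]
tabRdn [ 0.4621 -0.0754  0.152 ]
key [0.5636 0.0913 0.192 ]
balls [0.5904 0.0247 0.175 ]
scene [255 205  33  17 478] [271.2866 213.4435] [ 0.5175 -0.1892  0.01  ]
scene [386 207  32  17 475] [401.4    215.5116] [0.4576 0.2133 0.01  ]
scene [ 505  327   70   67 1680] [534.0881 364.3268] [0.8557 0.5533 0.01  ]
side [  15  243   82   62 1404] [ 59.6026 278.3875] [0.8772 0.5414 0.01  ]
```

The left tab is the raised one (z ≈ 0.178, right tab ≈ 0.152), so the gate leans right. The balls must therefore go to the left bin. The sorter's yaw is about 8.4°. I'll shut the fingers and move to above the left tab.

servo_tool --increments '[[[0.5,1,1],[0,0,-2],0],[[1.5,3,2],[0,0,-4],0],[[3,6.5,3],[0,0,-6],0],[[4.5,10,3],[0,0,-8],0],[[6,13.5,3],[0,0,-10],0],[[7.5,17,3],[0,0,-12],0],[[9,20,3],[0,0,-14],0],[[10.5,23,3],[0,0,-14],0],[[12,26,3],[0,0,-14],0],[[13.5,29,3],[0,0,-14],0],[[15,32,3],[0,0,-14],0],[[16.5,35,3],[0,0,-14],0]]' --grip_force 20

```text
time_s: 1.15
ee_pos: [0.3547, -0.1111, 0.2803]
orientation: [-180.0, -0.0, -81.7]
wrist_force: [1.4, 0.0, 0.3]
finger_gap: -0.0001
```

servo_tool --increments '[[[1.5,3,0],[0,0,0],0],[[3,6,0],[0,0,0],0],[[4.2,9,0],[0,0,0],0],[[5.4,12,0],[0,0,0],0],[[6.6,14.5,0],[0,0,0],0],[[7.4,16.5,0],[0,0,0],0],[[8,17.8,-0.5],[0,0,0],0],[[8.4,18.4,-1],[0,0,0],0],[[8.6,18.6,-1],[0,0,0],0],[[8.6,18.6,-1],[0,0,0],0]]'

```text
time_s: 1.98
ee_pos: [0.441, 0.0673, 0.2694]
orientation: [179.9, 0.2, -81.4]
wrist_force: [0.0, -0.2, -0.2]
finger_gap: -0.0001
```

```bash
python3 - <<'E'
from h import *
import cv2
print(robot.nose_length)
s=robot.state();print({k:s[k] for k in("time_s","ee_pos","orientation","finger_gap","wrist_force")})
c=robot.calibration("wrist");print(repr(c))
cv2.imwrite("pics/w1.png",robot.camera("wrist"))
print(proj(c,[.441,.0725,.179]),proj(c,[.5655,.091,.192]),proj(c,[.59,.026,.175]))
E
```

```text
0.019
{'time_s': 1.9833, 'ee_pos': array([0.44104649, 0.06726324, 0.26944803]), 'orientation': array([179.88236542,   0.22204393, -81.40356755]), 'finger_gap': -0.00012926962424988074, 'wrist_force': array([ 0.02466882, -0.2165167 , -0.18270282])}
{'vfov': 59.54936286468086, 'cx': 320.3133072678191, 'cy': 199.45410628345738, 'world_from_camera': array([[ 0.14903315, -0.9355922 , -0.32008806,  0.52359373],
       [-0.98881608, -0.14285501, -0.04283929,  0.07899948],
       [-0.00564608,  0.32289269, -0.94641874,  0.39230531],
       [ 0.        ,  0.        ,  0.        ,  1.        ]])}
[313.15928846 213.71880831] [311.37718697 -10.71387724] [439.28288965 -34.10953054]
```

View pics/w1.png

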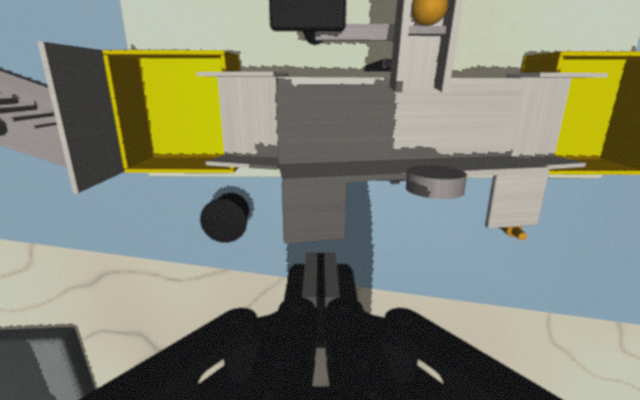

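The wrist view shows the left tab at about (315,210), a few pixels from the predicted (313,214), so its position is confirmed. The shut fingers are above free space, with the disc at (436,181) clear of them. I'll press down in small steps.

servo_tool --increments '[[[0,0.1,-1],[0,0,0],0],[[-0.1,0.2,-2.5],[0,0,0],0],[[-0.2,0.2,-4],[0,0,0],0],[[-0.2,0.2,-5.5],[0,0,0],0],[[-0.2,0.2,-6.5],[0,0,0],0],[[-0.2,0.2,-6.8],[0,0,0],0],[[-0.2,0.2,-6.8],[0,0,0],0]]'

```text
time_s: 2.62
ee_pos: [0.4388, 0.0676, 0.2019]
orientation: [179.9, 0.3, -81.4]
wrist_force: [1.0, -0.1, -0.0]
finger_gap: -0.0003
```

```bash
python3 - <<'E'
from h import *
import cv2
s=robot.state();print({k:s[k] for k in("time_s","ee_pos","orientation","wrist_force")})
cv2.imwrite("pics/w2.png",robot.camera("wrist"))
E
```

```text
{'time_s': 2.6167, 'ee_pos': array([0.43878393, 0.06764161, 0.20186028]), 'orientation': array([179.90666016,   0.29173141, -81.36408877]), 'wrist_force': array([ 0.96840946, -0.14046439, -0.01210783])}
```

View pics/w2.png

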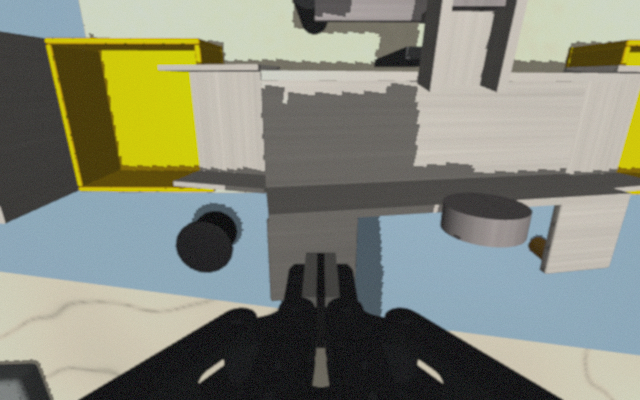

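The tip is just above the tab (tab columns 268–355, tip at 320), about 5 mm inward of its centre. I'll press it down past level while drifting slightly outward with the tab.

servo_tool --increments '[[[0,0.5,0],[0,0,0],0],[[0,0.6,-0.3],[0,0,0],0],[[0,0.6,-0.6],[0,0,0],0],[[0,0.6,-0.9],[0,0,0],0],[[0,0.7,-1.2],[0,0,0],0],[[0,0.8,-1.5],[0,0,0],0],[[0,0.9,-1.8],[0,0,0],0],[[0,1.0,-2.1],[0,0,0],0],[[0,1.1,-2.4],[0,0,0],0],[[0,1.2,-2.7],[0,0,0],0],[[0,1.2,-2.7],[0,0,0],0],[[0,1.2,-2.7],[0,0,0],0]]'

```text
time_s: 3.67
ee_pos: [0.4405, 0.0741, 0.1751]
orientation: [180.0, 0.6, -80.8]
wrist_force: [-0.6, -0.2, -0.7]
finger_gap: 0.0001
```

```bash
python3 - <<'E'
from h import *
import cv2
s=robot.state();print({k:s[k] for k in("time_s","ee_pos","orientation","wrist_force")})
cv2.imwrite("pics/w3.png",robot.camera("wrist"))
E
```

```text
{'time_s': 3.6667, 'ee_pos': array([0.4404742 , 0.07413903, 0.17510162]), 'orientation': array([179.97072922,   0.60449039, -80.77442668]), 'wrist_force': array([-0.55633441, -0.23758125, -0.66807082])}
```

View pics/w3.png

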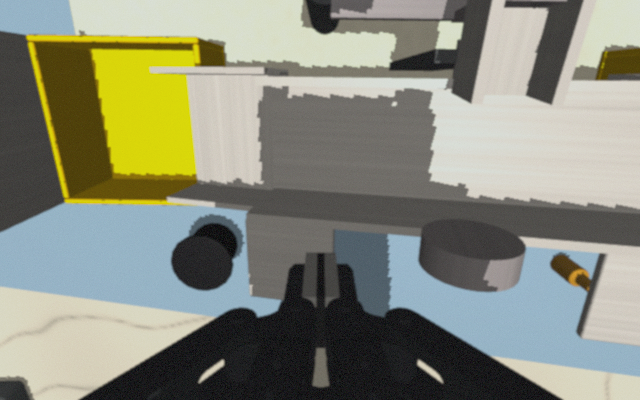

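The gate has tipped over: the right tab at (620,285) is now raised, the left tab has dropped below the tip, and the contact force is about zero. I'll lift straight up and go over to the key.

servo_tool --increments '[[[0,0,1],[0,0,0],0],[[0,0,3],[0,0,0],0],[[0,0,5],[0,0,0],0],[[0,0,7],[0,0,0],0],[[0.5,0.1,7.5],[0,0,0],0],[[2.5,0.4,7.5],[0,0,0],0],[[4.5,0.7,7.5],[0,0,0],0],[[6.5,1,7.5],[0,0,0],0],[[8.5,1.3,7.5],[0,0,0],0],[[9.8,1.5,7.5],[0,0,0],0],[[9.8,1.5,7.5],[0,0,0],0],[[9.8,1.5,7.5],[0,0,0],0]]'

```text
time_s: 4.72
ee_pos: [0.5387, 0.0891, 0.2491]
orientation: [179.9, 0.6, -80.8]
wrist_force: [-0.9, 0.4, 0.1]
finger_gap: -0.0001
```

```bash
python3 - <<'E'
from h import *
import cv2
s=robot.state();print({k:s[k] for k in("time_s","ee_pos","orientation","wrist_force")})
c=robot.calibration("wrist")
cv2.imwrite("pics/w4.png",robot.camera("wrist"))
print(proj(c,[.5655,.091,.192]),proj(c,s["ee_pos"]-[0,0,.019]))
np.savez("c4.npz",**c)
for n in("scene","side"): cv2.imwrite(f"pics/{n}4.png",robot.camera(n))
a=cv2.imread("pics/scene4.png")[160:280,235:440]; b=cv2.imread("pics/side4.png")[140:260,200:405]
cv2.imwrite("pics/z4.png",cv2.resize(cv2.vconcat([a,b]),None,fx=2.5,fy=2.5,interpolation=cv2.INTER_CUBIC))
E
```

```text
{'time_s': 4.7167, 'ee_pos': array([0.53866535, 0.08914603, 0.24906454]), 'orientation': array([179.8861731 ,   0.60524663, -80.77973777]), 'wrist_force': array([-0.92371979,  0.42644359,  0.05809993])}
[326.16009615 191.05321238] [320.80149551 271.24918766]
```

View pics/w4.png

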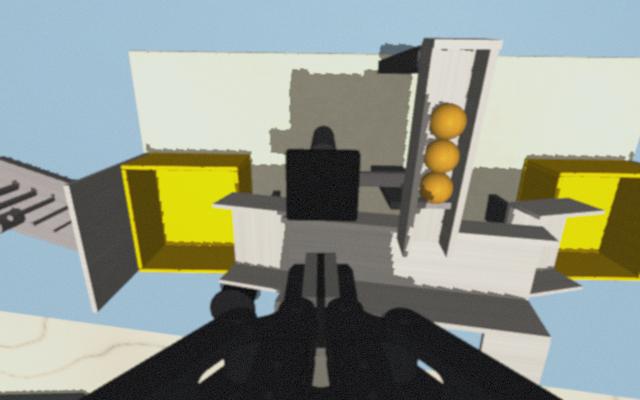

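View pics/z4.png

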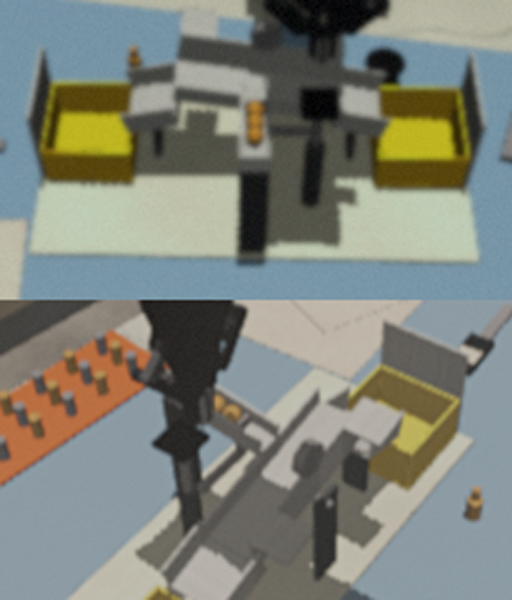

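The wrist view shows the key at about (323,184), and the scene and side views show the gate now leaning left (right end high). All three balls are still waiting at (440,155).

```bash
python3 - <<'E'
from h import *
c={k:v for k,v in np.load("c4.npz").items()}
p=onz(c,323,184.5,.192); s=robot.state()
print(p,s["ee_pos"],(p-s["ee_pos"])*100)
E
```

```text
[0.56885301 0.09327831 0.192     ] [0.53776882 0.08900893 0.2500054 ] [ 3.10841847  0.42693819 -5.80053957]
```

servo_tool --increments '[[[1,0.1,0],[0,0,0],0],[[2,0.2,-0.5],[0,0,0],0],[[2.9,0.3,-1.5],[0,0,0],0],[[2.9,0.3,-2.5],[0,0,0],0],[[2.9,0.3,-3.2],[0,0,0],0],[[2.9,0.3,-3.2],[0,0,0],0]]'

```text
time_s: 5.37
ee_pos: [0.5658, 0.0919, 0.2152]
orientation: [179.7, 0.6, -80.8]
wrist_force: [-0.9, 0.4, -0.7]
finger_gap: 0.0001
```

servo_tool --increments '[[[0,0,-0.4],[0,0,0],0],[[0,0,-0.8],[0,0,0],0],[[0,0,-1.2],[0,0,0],0],[[0,0,-1.6],[0,0,0],0],[[0,0,-1.9],[0,0,0],0],[[0,0,-2.2],[0,0,0],0],[[0,0,-2.4],[0,0,0],0],[[0,0,-2.4],[0,0,0],0],[[0,0,-2.4],[0,0,0],0]]'

```text
time_s: 6.12
ee_pos: [0.5675, 0.0921, 0.1969]
orientation: [-179.9, 0.6, -80.8]
wrist_force: [-5.7, -1.3, 13.1]
finger_gap: 0.0001
```

```bash
python3 - <<'E'
from h import *
import cv2
s=robot.state();print({k:s[k] for k in("time_s","ee_pos","orientation","wrist_force")})
cv2.imwrite("pics/w5.png",robot.camera("wrist"))
E
```

```text
{'time_s': 6.1167, 'ee_pos': array([0.567482  , 0.09211958, 0.19693404]), 'orientation': array([-179.87518013,    0.60442649,  -80.77461703]), 'wrist_force': array([-5.72380656, -1.29860877, 13.11171143])}
```

View pics/w5.png

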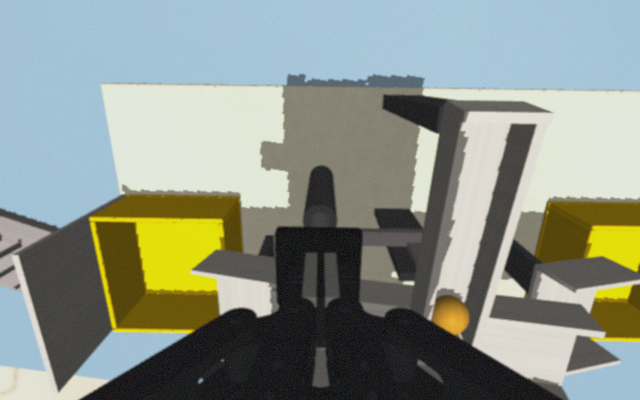

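The key is bottomed (tip at 0.178, 13 N) and the balls are rolling: the last one is at (450,315) and the channel behind it is empty. I'll hold the key for about 3 s more.

servo_tool --increments '[[[0,0,0],[0,0,0],0],[[0,0,0],[0,0,0],0],[[0,0,0],[0,0,0],0],[[0,0,0],[0,0,0],0],[[0,0,0],[0,0,0],0],[[0,0,0],[0,0,0],0],[[0,0,0],[0,0,0],0],[[0,0,0],[0,0,0],0],[[0,0,0],[0,0,0],0],[[0,0,0],[0,0,0],0],[[0,0,0],[0,0,0],0],[[0,0,0],[0,0,0],0]]'

```text
time_s: 7.17
ee_pos: [0.5675, 0.0921, 0.1969]
orientation: [-179.9, 0.6, -80.8]
wrist_force: [-6.0, -1.3, 13.5]
finger_gap: 0.0001
```

servo_tool --increments '[[[0,0,0],[0,0,0],0],[[0,0,0],[0,0,0],0],[[0,0,0],[0,0,0],0],[[0,0,0],[0,0,0],0],[[0,0,0],[0,0,0],0],[[0,0,0],[0,0,0],0],[[0,0,0],[0,0,0],0],[[0,0,0],[0,0,0],0],[[0,0,0],[0,0,0],0],[[0,0,0],[0,0,0],0],[[0,0,0],[0,0,0],0],[[0,0,0],[0,0,0],0]]'

```text
time_s: 8.17
ee_pos: [0.5675, 0.0921, 0.1969]
orientation: [-179.9, 0.6, -80.8]
wrist_force: [-6.7, -1.2, 14.1]
finger_gap: -0.0
```

```bash
python3 - <<'E'
from h import *
import cv2
s=robot.state();print({k:s[k] for k in("time_s","ee_pos","wrist_force")})
cv2.imwrite("pics/w6.png",robot.camera("wrist"))
a=robot.camera("scene")[160:280,235:440]
cv2.imwrite("pics/z6.png",cv2.resize(a,None,fx=3.9,fy=3.9,interpolation=cv2.INTER_CUBIC))
E
```

```text
{'time_s': 8.1667, 'ee_pos': array([0.56749562, 0.09214152, 0.19691893]), 'wrist_force': array([-6.70145138, -1.23649585, 14.09376011])}
```

View pics/w6.png

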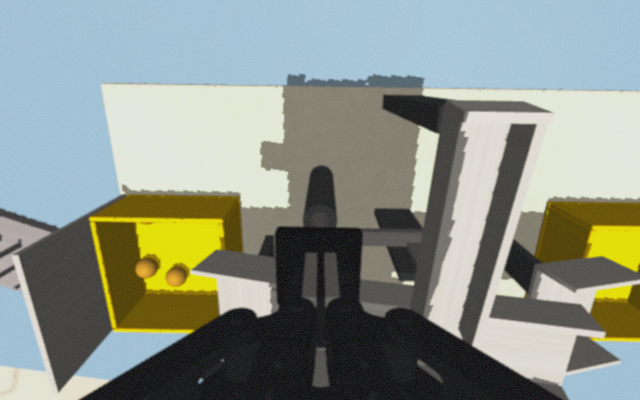

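View pics/z6.png

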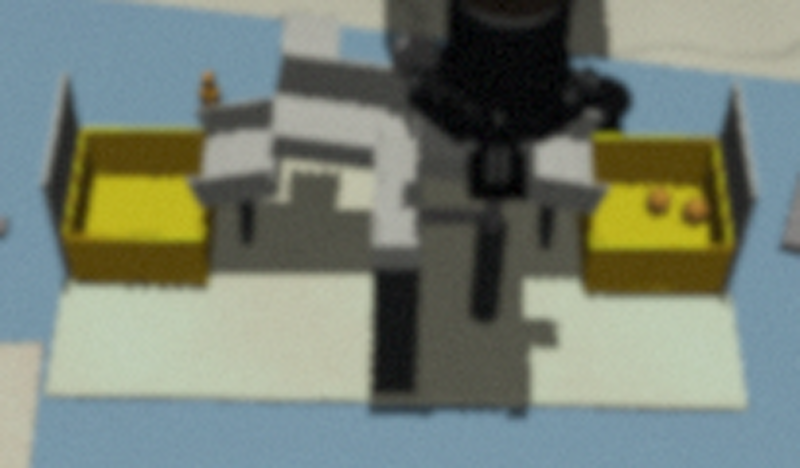

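The left bin holds two balls, at (147,268) and (177,277). The channel is empty and no ball shows in the right bin, but the third is out of sight. I'll hold another second and look again.

servo_tool --increments '[[[0,0,0],[0,0,0],0],[[0,0,0],[0,0,0],0],[[0,0,0],[0,0,0],0],[[0,0,0],[0,0,0],0],[[0,0,0],[0,0,0],0],[[0,0,0],[0,0,0],0],[[0,0,0],[0,0,0],0],[[0,0,0],[0,0,0],0],[[0,0,0],[0,0,0],0],[[0,0,0],[0,0,0],0],[[0,0,0],[0,0,0],0],[[0,0,0],[0,0,0],0]]'

```text
time_s: 9.27
ee_pos: [0.5675, 0.0921, 0.197]
orientation: [-179.9, 0.6, -80.8]
wrist_force: [-5.4, -1.3, 14.0]
finger_gap: 0.0001
```

```bash
python3 - <<'E'
from h import *
import cv2
a=robot.camera("side")[140:330,200:400]
cv2.imwrite("pics/s7.png",cv2.resize(a,None,fx=3,fy=3,interpolation=cv2.INTER_CUBIC))
a=robot.camera("wrist")
cv2.imwrite("pics/w7.png",a)
E
```

```text
(no output)
```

View pics/s7.png

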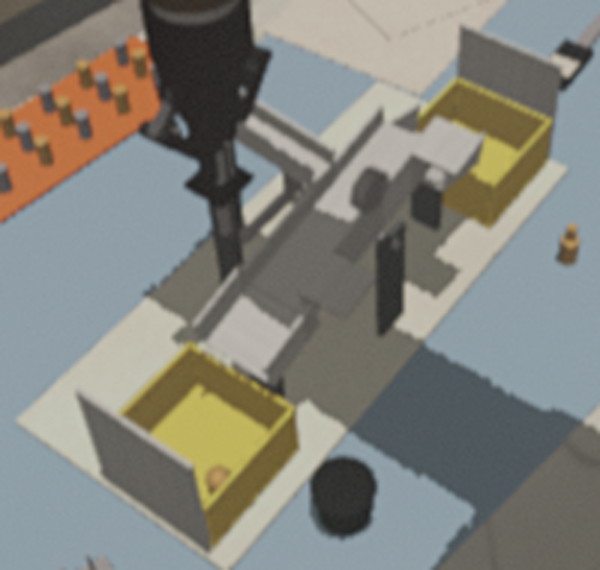

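View pics/w7.png

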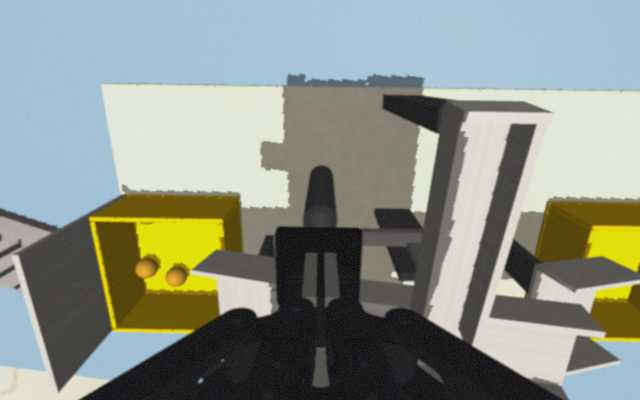

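```bash
python3 - <<'E'
from h import *
np.set_printoptions(precision=3,suppress=True)
S=robot.calibration("scene");D=robot.calibration("side");W=robot.calibration("wrist")
o=np.array([.503,.014]);th=.146
R=np.array([[np.cos(th),-np.sin(th)],[np.sin(th),np.cos(th)]])
f=lambda p:(R.T@(p[:2]-o))
for n,c,u in [("w",W,(147,268)),("w",W,(177,277)),("side",D,uz(217,478,3,200,140)),("sc",S,uz(658,202,3.9,235,160)),("sc",S,uz(695,211,3.9,235,160))]:
    print(n,f(onz(c,*u,.02)))
E
```

```text
w [-0.017  0.238]
w [-0.026  0.21 ]
side [-0.026  0.209]
sc [-0.024  0.209]
sc [-0.016  0.238]
```

Both views agree on two balls in the left bin, at y ≈ 0.21 and 0.238 in the sorter's frame. The third could be hidden behind the bin wall or stop plate. The channel is empty, so I'll release the key, rise, and look from above the left bin.

servo_tool --increments '[[[0,0,0.5],[0,0,0],0],[[0,0,1],[0,0,0],0],[[0,0,1.5],[0,0,0],0],[[0,0,2.5],[0,0,0],0],[[0,0,4],[0,0,0],0],[[0,0,6],[0,0,0],0],[[0,0,8],[0,0,0],0],[[0,0,10],[0,0,0],0],[[-2,0,12],[0,0,0],0],[[-5,1,13],[0,0,0],0],[[-8,2,13],[0,0,0],0],[[-11,3,13],[0,0,0],0]]'

```text
time_s: 10.37
ee_pos: [0.462, 0.0986, 0.3253]
orientation: [-179.9, 1.7, -78.9]
wrist_force: [-0.6, -0.3, 0.7]
finger_gap: -0.0
```

servo_tool --increments '[[[-2,1.5,0],[0,0,0],0],[[-4,3,0],[0,0,0],0],[[-6,4.5,0],[0,0,0],0],[[-7,6,0],[0,0,0],0],[[-8,7,0],[0,0,0],0],[[-8,7,0],[0,0,0],0],[[-8,7,0],[0,0,0],0]]'

```text
time_s: 10.95
ee_pos: [0.3958, 0.1146, 0.3244]
orientation: [180.0, 3.6, -76.3]
wrist_force: [-0.4, -0.1, -0.8]
finger_gap: -0.0006
```

```bash
python3 - <<'E'
from h import *
import cv2
s=robot.state();print({k:s[k] for k in("time_s","ee_pos","wrist_force","dq")})
cv2.imwrite("pics/w8.png",robot.camera("wrist"))
for n in("scene","side"): cv2.imwrite(f"pics/{n}8.png",robot.camera(n))
E
```

```text
{'time_s': 10.95, 'ee_pos': array([0.39584138, 0.11464455, 0.32444343]), 'wrist_force': array([-0.38339383, -0.13242774, -0.76362168]), 'dq': array([ 0.2111921 ,  0.23733549, -0.16756894, -0.35816702,  0.11404298,
       -0.00380603])}
```

View pics/w8.png

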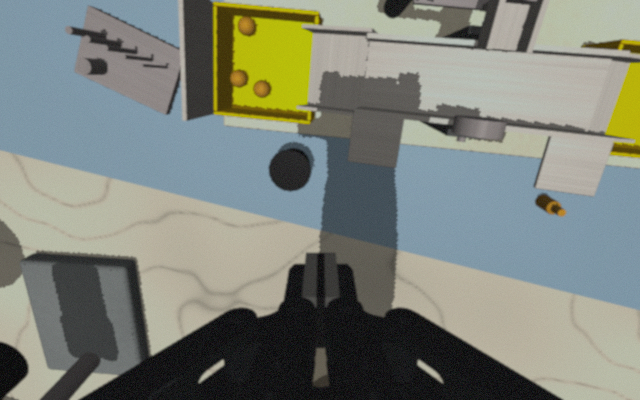

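View pics/scene8.png

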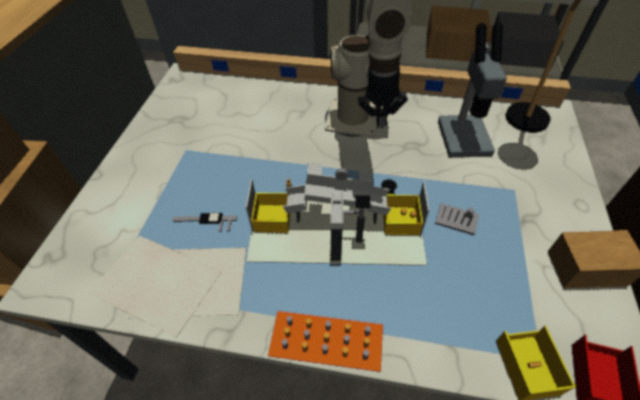

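View pics/side8.png

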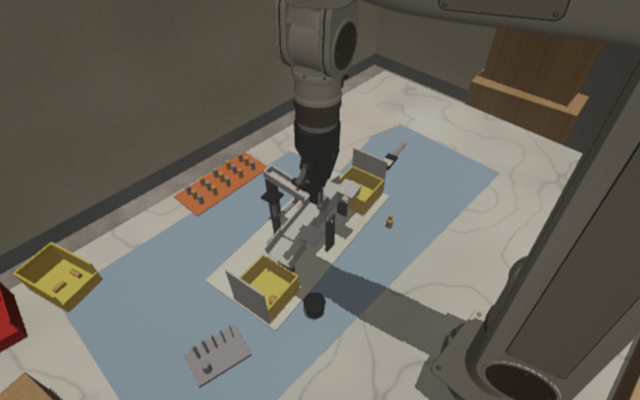

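The wrist view shows all three balls in the left bin, at (247,26), (238,78) and (262,89). The gate's right end is up, the channel and right bin are empty, and the bystanders are where they were. The arm is clear of everything, so I'm handing in.

```bash
python3 - <<'E'
from plant import robot
print(robot.hand_in(), robot.state()["time_s"])
E
```

```text
the job is handed in; nothing more can be done
the job is handed in; nothing more can be done
```

All three balls are in the left bin, and the job was handed in about 11 s into the 38 s limit.

- **Gate:** It first leaned right, with the left tab raised at about 0.178 m. I pressed the left tab with the shut fingertips until the gate rocked fully over to the left.
- **Release key:** I pressed it fully down with 13–14 N and held it for about 3 s, then let go and drew back clear.
- **Last checks:** The wrist picture showed three balls in the left bin and the channel empty. No ball showed in the right bin, whose floor was only partly in that view but clear in the scene picture. The gate's right end was up, the bystanders looked unmoved, and the contact force was near zero.
- **Disagreements:**
  - The different views put the key's position up to about 5 mm apart.
  - The measured tool position lagged some of my commands by 5–7 mm or more, so I steered by the measured pose.
  - Midway only two balls could be seen in the bin; the third was hidden until I looked from above.

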